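# Open the packing jig: press the ratchet release and push the jaw home

### The arm

A 6-joint arm with a two-finger parallel gripper is mounted at the origin on the work surface. World frame = base frame: x ahead of the robot, y to its left, z up, the work surface at z = 0. Lengths are in m, angles in degrees, forces in N, time in s.
With the tool pointing down it reaches from about 0.4 to 0.825 m from the base axis. Payload 7 kg.
Tool frame: the origin (TCP) lies between the finger pads; the fingertips stand ctrl.nose_length ahead of it and the grasp point (between the pads) lies 2 mm behind it (ctrl.nose_length is the distance from the TCP to the fingertips, in m); z points along the fingers, y is the line along which they close (so a half turn about z gives the same grasp; the last joint's range is limited). The gripper opens to 88 mm and grips with 3 to 60 N. Pads are 19 mm wide; open, the fingers measure 130 mm over their backs; the gripper's body (78 mm by 193 mm) begins 47 mm behind the grasp point.
Start: joints at [-54.196, 20.546, 0.682, 0, -70.136, -16.507], TCP at [0.223, -0.637, 0.244] pointing down, gripper open.
Joint ranges: [-176.03, 176.03], [-82.01, 121.73], [-58.28, 71.71], [-173.87, 95.51], [-174.79, -0.11], [-173.66, 173.66]. Speed limits (degrees/s): [136.94, 136.94, 172.46, 180, 180, 180].

### API

Orientations are given as [roll, pitch, yaw] about the fixed x, y, z axes, in that order (R = Rz(yaw) Ry(pitch) Rx(roll)).
In Python, from plant import ctrl gives the robot as it stands.
- The arm moves only by the tool apply_moves, never from a script. Its argument "commands" is a list of rows, each a list of 3 entries, a list of its own where there are three numbers: the shift along the world's x, y, z in cm, then the turn about the world's z in rad, then the closure, from 0 (fully open) to 1 (shut). In form: [[[x, y, z], turn, jaw], ...]. A call has 1 to 20 rows; each row is the pose to reach, as a shift and turn from the pose commanded when the call began; what a row does not reach only later rows make up. A row lasts 1/12 s, in which the tool goes at most 41.7 mm and 7.16 degrees, less where a joint would pass 70% of its speed; a pose out of reach is approached as far as the arm can. A call with a gripper value outside its range is refused whole. The fingers move at their own pace and stop on an object; the grip force is fixed at half the most. Time passes only in rows, so rows that repeat a pose let the fingers close. It gives the time, the measured TCP pose, the force, the opening and the grip force at its end, in the units of the state.
- ctrl.get_obs(): the state, without advancing time (a new reading comes with each control period).
- ctrl.snapshot(name): name is "scene" or "side" or "wrist"; returns a dict with "img" (400x640x3 uint8, red, green, blue), "fx", "fy", "cx", "cy" (pixels), "dist_coeffs" ([k1, k2, p1, p2, k3] as OpenCV has them; the pictures are not rectified), "T" (4x4, takes a point from camera to world coordinates). Camera axes: x right, y up, looking along -z (the intrinsics and any distortion apply to the point x, -y, -z); pixel columns grow to the right and rows downward; lengths in m; the calibration is good to about 2 mm. A picture is of the moment at which its call begins. There is no depth.
- ctrl.close_job(): hands the job in; it is judged then, once.
Trained networks look in a picture, given as the dict that the camera call returned (one of the last four; its "shot" number tells which), for a name from the list of things; names that differ only in an ending like _2 or _b are one class to them, and where a whole thing is asked for, a point or a joint stands for the part that bears it (a point fixed in the world has none). Each returns a list of dicts, best first, with "score" (0 to 1); they miss things now and then, are a little off and sometimes report something else, mostly with a low value. They report only what shows in the picture. A call takes as long as a camera call.
- ctrl.search_frame(picture, target): "at" ([column, row] in pixels, amid what is visible of it).
- ctrl.spot_point(picture, target): "at" ([column, row] in pixels: a listed point, or the origin of a listed thing).
The state is a dict: "clock": time; "joint_pos": joint angles; "qvel": joint speeds; "tau": joint torques, N m; "tool_pos": TCP position; "orientation": TCP orientation; "force": force on the tool from outside, world axes, zero at the start; "moment": the same for the moment, N m; "opening": finger opening in m; "gripper_force": force on a finger pad.
Only numpy, scipy, OpenCV 4.12 (cv2) and the standard library are available. Lean on these libraries where they do the work, as an engineer would, in place of code of your own. Each camera call takes 0.05 s, during which the arm holds its last target. There are 200 camera calls.

### The job

Open the packing jig all the way, so that the packed carton can be taken out and a wide tote set in next: with the fingertips press down the orange release paddle on the grey sliding jaw and, keeping it pressed, push the jaw back along its toothed bar, away from the carton, until it is fully home at the end of the bar. Then let go, so that the paddle springs up and the ratchet catches again. Pick nothing up, and leave the carton and everything else around the jig where it stands.

Things in the scene. Friction and masses are not known exactly. Their poses are not given: they have to be found in the camera images.
- jig: packing jig screwed to the bench: dark grey bed 240 (x) x 500 (y) x 12 mm high. Origin on the bench, 10 mm in -x of the middle of the bed; x points across the bed, z up, y along the bar from the end block to the blue fixed fence (upright plate 108 mm high at y = +219 mm). The steel bar (20 mm wide, top 44 mm above the bench, teeth on its +x side) runs along the jig's y at x = -75 mm. The sliding jaw rides on the bar and opens towards -y
- jaw (a joint): travel of the sliding jaw along the bar, m: 0 = nearest the fence, grows as the jaw is pushed back (towards the jig's -y), 0.180 = fully home against the end block. The ratchet lets it move towards the fence but stops any move back, except for up to 8 mm of play between teeth, unless the release is pressed; then it slides with about 3 N of friction. It stays where it is left
- release (a joint): angle of the orange release paddle, rad: 0 = up, ratchet fully engaged; 0.26 = pressed down to its stop. Left alone it may rest anywhere from 0 to 0.15, as the pawl sits in a gap or on the slope of a tooth. The pawl is clear of the teeth from about 0.16. A spring returns it. The hinge runs along the jig's y on the paddle's +x side, so its free edge, on the -x side, goes down. About 3 N at the pad starts it and 6 N takes it to the stop
- release_pad (a point): point to press on the top of the orange paddle, 80 mm above the bench at release angle 0 and 69 mm at the stop. The paddle measures 58 mm along the jig's x (from 18 mm on the free, -x side of this point to 40 mm on the hinge side) and 46 mm along y. It lies in a pocket of the jaw, 60 mm long in y, this point being half-way: on its -y side the push wall, on its +y side the back of the jaw's face plate, 106 mm above the bench. Above, the pocket is open
- push_wall (a point): the wall to push against: the +y face of the grey housing of the jaw, 52 mm wide (from 18 mm in -x to 34 mm in +x of this point), top 100 mm above the bench; the point lies on the face, 90 mm above the bench and 30 mm in -y of the press point. A fingertip that holds the paddle down pushes the jaw back by bearing on this wall
- carton_mid (a point): closed, taped brown carton, 180 mm x 146 mm x 95 mm high, standing on the bed of the jig between fence and jaw; the point is its centre
- jar_mid (a point): amber jar with a red cap, 64 mm across, 95 mm high, standing beside the jig; the point is its centre
- can_mid (a point): food can with a green label, 68 mm across, 85 mm high, standing beside the jig; the point is its centre
- cutter_mid (a point): yellow carton knife lying beside the jig, 150 x 30 x 16 mm; the point is its centre
- tape_gun_mid (a point): hand tape dispenser lying on its side past the end-block end of the jig: tape roll 96 mm across, 54 mm high, with a black handle; the point is the middle of the roll
- label_roll_mid (a point): roll of white labels standing on end beside the jig, 84 mm across, 58 mm high; the point is its centre

How it is judged (in metres and radians):
On the way, in this order (a step that is already met when the one before it is completed fails the run):
1. the release paddle is pressed until the pawl is clear of the teeth, while the jaw is still forward (value of joint release above 0.16 rad and value of joint jaw below 0.15 m), for 0.1 s.
2. the jaw has been pushed back to the end of the bar (value of joint jaw above 0.174 m), for 0.1 s.
At the end, for the whole second after the job is handed in: The jaw stands within 6 mm of the end of its travel and at rest, the paddle is up (below 0.14 rad) so that the ratchet has caught, the carton is within 15 mm and every other loose thing within 30 mm of where it stood (value of joint jaw above 0.174 m and value of joint release below 0.14 rad and velocity of joint jaw between -0.005 and 0.005 m/s and distance of carton_mid from where it was at the start of the episode below 0.015 m and distance of each of jar_mid, can_mid, cutter_mid, tape_gun_mid, label_roll_mid from where it was at the start of the episode below 0.03 m); the robot touches nothing.
It fails at once if the carton is pushed, lifted or tipped (15 mm) (distance of carton_mid from where it was at the start of the episode above 0.015 m or angle between carton_mid's own z axis and vertical above 0.15 rad).
It fails at once if another loose thing at the jig is shoved, lifted or carried off (30 mm) (distance of any of jar_mid, can_mid, cutter_mid, tape_gun_mid, label_roll_mid from where it was at the start of the episode above 0.03 m).
It also fails if it takes over 32 s, if anything falls off the work surface, if the arm or the gripper's body presses on something with over 40 N, if the wrist force passes 120 N, or if a joint passes its speed limit or range.

## Working session

There is one attempt and no reset: what is moved stays moved. The work goes in short steps, Python scripts to look and compute and a tool call to move; the robot and the scene stay as the last step left them, time stands still between calls to the robot, and variables do not carry over. Pictures are saved under pics/ and viewed, at most 10 in all, crops included, and the job is handed in when it is done.

Besides the shell and the picture viewer there is one more tool, called after ">>>" as name(argument=value, ...) on one line, values as JSON. apply_moves: Moves the arm, as the interface text tells. Its arguments: {"type":"object","properties":{"commands":{"type":"array"}},"required":["commands"]}

```bash
mkdir -p pics; cat > h.py <<'E'
import numpy as np, cv2
from plant import ctrl
def K(p): return np.array([[p["fx"],0,p["cx"]],[0,p["fy"],p["cy"]],[0,0,1.]])
def ray(p,uv):
    x,y=cv2.undistortPoints(np.array([[uv]],float),K(p),np.array(p["dist_coeffs"],float))[0,0]
    T=np.array(p["T"]); return T[:3,3],T[:3,:3]@np.array([x,-y,-1.])
def at_z(p,uv,z):
    o,d=ray(p,uv); return o+d*(z-o[2])/d[2]
def proj(p,X):
    T=np.array(p["T"]); c=T[:3,:3].T@(np.array(X)-T[:3,3]); c=c*[1,-1,-1]
    return cv2.projectPoints(c.reshape(1,1,3),np.zeros(3),np.zeros(3),K(p),np.array(p["dist_coeffs"],float))[0].ravel()
def save(p,n): cv2.imwrite(f"pics/{n}.png",cv2.cvtColor(p["img"],cv2.COLOR_RGB2BGR))
E
python3 - <<'E'
from h import *
o=ctrl.get_obs(); print({k:np.round(v,3).tolist() for k,v in o.items()}, ctrl.nose_length)
Z=dict(jig=0,release_pad=.08,push_wall=.09,carton_mid=.0595,jar_mid=.0475,can_mid=.0425,cutter_mid=.008,tape_gun_mid=.027,label_roll_mid=.029)
for n in("scene","side"):
    p=ctrl.snapshot(n); save(p,n+"0"); print(n,np.round(p["T"][:3],2).tolist() if hasattr(p["T"],'shape') else p["T"])
    for t,z in Z.items():
        r=ctrl.spot_point(p,t)[:2]
        print(t,[(np.round(a["at"]).tolist(),round(a["score"],2),np.round(at_z(p,a["at"],z),3).tolist()) for a in r])
E
```

```text
{'clock': 0.0, 'joint_pos': [-54.197, 20.59, 0.634, -0.02, -70.137, -16.506], 'qvel': [-0.111, 0.035, -0.082, 0.015, 0.009, 0.03], 'tau': [0.001, -58.272, 29.305, 6.997, 0.007, -0.0], 'tool_pos': [0.223, -0.637, 0.243], 'orientation': [179.906, -0.008, -160.71], 'force': [0.179, -0.531, -0.12], 'moment': [-0.076, -0.053, 0.043], 'gripper_force': 0.0, 'opening': 0.088} 0.017
scene [[-0.85, -0.45, 0.26, 0.75], [0.52, -0.74, 0.42, 0.32], [0.0, 0.5, 0.87, 0.76]]
jig [([311.0, 246.0], 0.79, [0.588, 0.022, 0.0])]
release_pad [([354.0, 215.0], 0.69, [0.492, 0.039, 0.08])]
push_wall [([348.0, 206.0], 0.66, [0.494, 0.018, 0.09])]
carton_mid []
jar_mid [([409.0, 291.0], 0.73, [0.481, 0.227, 0.047])]
can_mid [([370.0, 182.0], 0.6, [0.393, -0.031, 0.042])]
cutter_mid [([384.0, 242.0], 0.9, [0.446, 0.102, 0.008])]
tape_gun_mid [([307.0, 127.0], 0.78, [0.427, -0.268, 0.027])]
label_roll_mid [([357.0, 152.0], 0.9, [0.363, -0.13, 0.029])]
side [[0.83, 0.23, -0.5, 0.16], [-0.55, 0.38, -0.74, -0.6], [0.02, 0.89, 0.45, 0.45]]
jig [([324.0, 227.0], 0.95, [0.576, 0.014, 0.0])]
release_pad [([284.0, 203.0], 0.68, [0.485, 0.033, 0.08]), ([247.0, 180.0], 0.43, [0.465, 0.189, 0.08])]
push_wall [([288.0, 203.0], 0.82, [0.484, 0.013, 0.09])]
carton_mid []
jar_mid [([250.0, 183.0], 0.94, [0.493, 0.239, 0.047])]
can_mid [([265.0, 242.0], 0.73, [0.406, -0.03, 0.042])]
cutter_mid [([255.0, 220.0], 0.65, [0.447, 0.114, 0.008])]
tape_gun_mid [([341.0, 314.0], 0.92, [0.428, -0.259, 0.027])]
label_roll_mid [([266.0, 274.0], 0.86, [0.37, -0.108, 0.029])]
```

View pics/scene0.png

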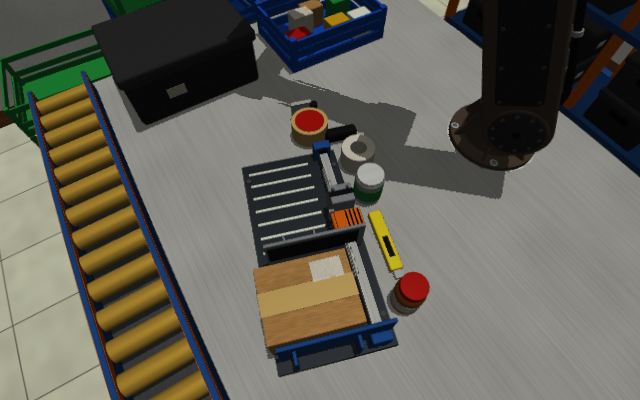

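View pics/side0.png

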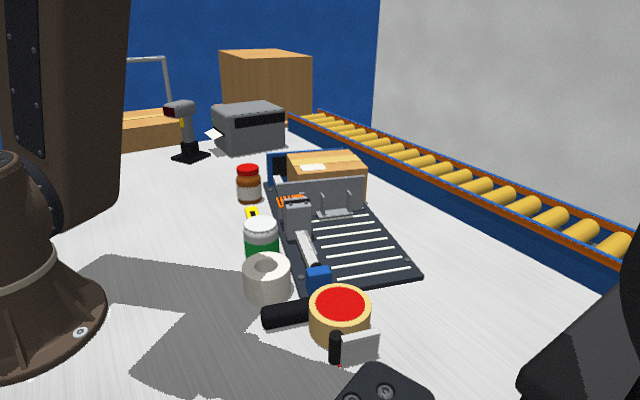

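The two views show the jig lying along world y. In the scene picture the orange paddle is near (350,217), the jaw housing at (342,197), the end block at (322,148), and the carton and fence are below. The can, label roll and knife stand close on the robot's side. Next I work out the jig's yaw from the bed corners.

```bash
python3 - <<'E'
from h import *
p=ctrl.snapshot("scene"); q=ctrl.snapshot("side")
for uv in [(243,168),(279,376),(398,345)]: print(np.round(at_z(p,uv,.012),3))
for uv in [(423,276)]: print("side",np.round(at_z(q,uv,.012),3))
A,B=[at_z(p,u,.106) for u in [(265,247),(362,228)]]; print("faceplate top ends",A.round(3),B.round(3))
for t in("release_pad","push_wall","jig","jar_mid","can_mid","tape_gun_mid","label_roll_mid"):
    a=[ray(i,ctrl.spot_point(i,t)[0]["at"]) for i in(p,q)]
    M=np.zeros((3,3));b=np.zeros(3)
    for o,d in a:
        d=d/np.linalg.norm(d);P=np.eye(3)-np.outer(d,d);M+=P;b+=P@o
    print(t,np.linalg.solve(M,b).round(3))
# edge fit of bed: guess yaw by projecting model
E
```

```text
[ 0.628 -0.247  0.012]
[0.78  0.224 0.012]
[0.555 0.297 0.012]
side [ 0.626 -0.25   0.012]
faceplate top ends [0.688 0.018 0.106] [0.504 0.083 0.106]
release_pad [0.493 0.045 0.085]
push_wall [0.492 0.009 0.093]
jig [0.586 0.029 0.001]
jar_mid [0.485 0.235 0.054]Traceback (most recent call last):
  File "<stdin>", line 7, in <module>
IndexError: list index out of range
```

>>> apply_moves(commands=[[[26,67.5,0],0.92,1],[[26,67.5,0],0.92,1],[[26,67.5,0],0.92,1],[[26,67.5,0],0.92,1],[[26,67.5,0],0.92,1],[[26,67.5,0],0.92,1],[[26,67.5,0],0.92,1],[[26,67.5,0],0.92,1],[[26,67.5,0],0.92,1],[[26,67.5,0],0.92,1],[[26,67.5,0],0.92,1],[[26,67.5,0],0.92,1],[[26,67.5,0],0.92,1],[[26,67.5,0],0.92,1],[[26,67.5,0],0.92,1],[[26,67.5,0],0.92,1],[[26,67.5,0],0.92,1],[[26,67.5,0],0.92,1],[[26,67.5,0],0.92,1],[[26,67.5,0],0.92,1]])

```text
clock: 3.22
tool_pos: [0.4831, 0.0388, 0.2433]
orientation: [180.0, -0.0, -107.9]
force: [-0.1, 0.1, -0.7]
opening: 0.0003
gripper_force: 0.0
```

```bash
python3 - <<'E'
from h import *
o=ctrl.get_obs(); print(o["clock"],np.round(o["tool_pos"],4),np.round(o["orientation"],2),o["opening"],np.round(o["force"],2))
p=ctrl.snapshot("wrist"); save(p,"w1")
for t,z in dict(release_pad=.08,push_wall=.09,can_mid=.0425,jig=0).items():
    print(t,[(np.round(a["at"]).tolist(),round(a["score"],2),np.round(at_z(p,a["at"],z),3).tolist()) for a in ctrl.spot_point(p,t)[:2]])
t=o["tool_pos"]; print("tip px",proj(p,[t[0],t[1],t[2]-.017]))
E
```

```text
3.2167 [0.4831 0.0388 0.2433] [ 1.7997e+02 -3.0000e-02 -1.0787e+02] 0.0002879585177847368 [-0.11  0.1  -0.72]
release_pad [([312.0, 196.0], 0.73, [0.493, 0.043, 0.08])]
push_wall [([301.0, 170.0], 0.74, [0.494, 0.012, 0.09])]
can_mid []
jig [([244.0, 191.0], 0.85, [0.585, 0.027, 0.0])]
tip px [319.52284401 246.80920185]
```

View pics/w1.png

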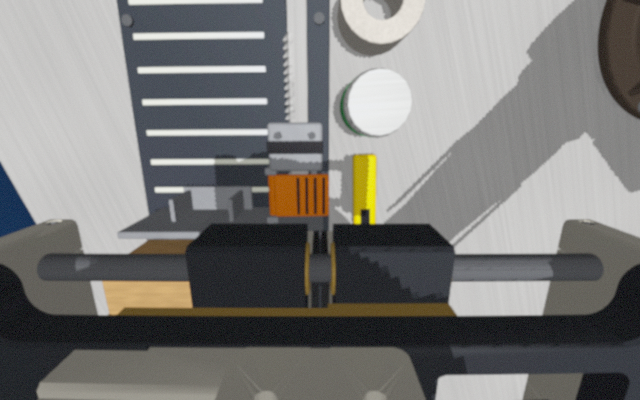

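The wrist view shows the orange paddle at columns 268–329, rows 173–217, with the jaw housing above it. The press point is at about (311,196), which agrees with the networks: world (0.493, 0.043). Before going down I check the finger width and the scale.

```bash
python3 - <<'E'
from h import *
o=ctrl.get_obs(); p=ctrl.snapshot("wrist")
print(p["fx"],np.round(p["T"],3).tolist())
t=np.array(o["tool_pos"]); f=np.radians(-18); X=np.array([np.cos(f),np.sin(f),0]);Y=np.array([-np.sin(f),np.cos(f),0])
for dz in(-.017,0,.03):
  print(dz,[proj(p,t+s*X+u*Y+[0,0,dz]).round() .tolist() for s in(.021,-.021) for u in(-.0095,.0095)])
for uv in[(329,173),(329,217),(268,173),(268,217)]: print(uv,at_z(p,uv,.08).round(4))
d=[at_z(p,u,.044) for u in[(287,20),(291,120)]]; d=d[0]-d[1]; print("bar yaw",np.degrees(np.arctan2(-d[1],-d[0]))-90)
pad=np.array([.493,.043,.08]); print("pad-tcp", (pad-t).round(4), "Y",Y)
E
```

```text
296.0491912615471 [[-0.951, -0.299, -0.08, 0.461], [0.309, -0.919, -0.244, -0.029], [-0.001, -0.257, 0.966, 0.384], [0.0, 0.0, 0.0, 1.0]]
-0.017 [[282.0, 231.0], [284.0, 262.0], [357.0, 231.0], [356.0, 262.0]]
0 [[278.0, 243.0], [280.0, 277.0], [361.0, 243.0], [359.0, 277.0]]
0.03 [[268.0, 272.0], [271.0, 312.0], [370.0, 272.0], [368.0, 312.0]]
(329, 173) [0.468  0.0227 0.08  ]
(329, 217) [0.4825 0.0684 0.08  ]
(268, 173) [0.5282 0.0031 0.08  ]
(268, 217) [0.5451 0.0481 0.08  ]
bar yaw -16.981895585919247
pad-tcp [ 0.0102  0.006  -0.1637] Y [0.30901699 0.95105652 0.        ]
```

>>> apply_moves(commands=[[[0.6,0.4,-2],0,1],[[0.6,0.4,-5],0,1],[[0.6,0.4,-8],0,1],[[0.6,0.4,-10.5],0,1],[[0.6,0.4,-12.3],0,1],[[0.6,0.4,-13.5],0,1],[[0.6,0.4,-13.5],0,1],[[0.6,0.4,-13.5],0,1]])

```text
clock: 4.18
tool_pos: [0.4889, 0.0413, 0.1085]
orientation: [180.0, -0.1, -108.0]
force: [0.2, 0.0, 0.6]
opening: 0.0005
gripper_force: 0.0
```

```bash
python3 - <<'E'
from h import *
for n in("wrist","side"):
    p=ctrl.snapshot(n)
    im=cv2.cvtColor(p["img"],cv2.COLOR_RGB2BGR)
    if n=="side": im=cv2.resize(im[120:300,200:420],None,fx=2.9,fy=2.9)
    else: im=cv2.resize(im[50:350,120:520],(640,480))
    cv2.imwrite(f"pics/{n}2.png",im)
a=cv2.imread("pics/wrist2.png");b=cv2.imread("pics/side2.png")
h=400;cv2.imwrite("pics/c2.png",np.hstack([cv2.resize(i,(400,int(i.shape[0]*400/i.shape[1])))[:300] for i in(a,b)]))
E
```

```text
(no output)
```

View pics/c2.png

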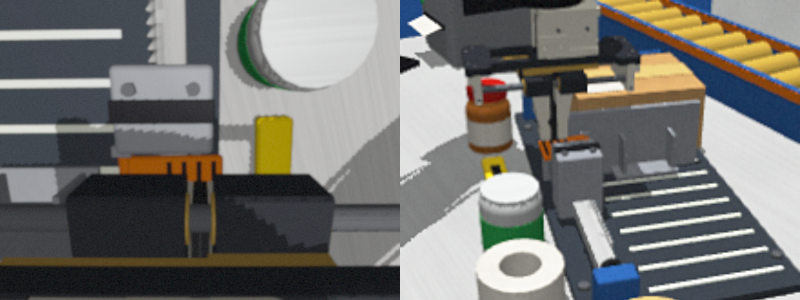

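The pictures show the closed fingers in the pocket over the orange paddle, between housing and face plate, with the can and jar well clear. Next I press, in steps.

>>> apply_moves(commands=[[[0,0,-0.5],0,1],[[0,0,-1.0],0,1],[[0,0,-1.4],0,1],[[0,0,-1.4],0,1]])

```text
clock: 4.62
tool_pos: [0.4891, 0.0421, 0.0942]
orientation: [-180.0, 0.0, -108.0]
force: [-1.0, 1.9, 3.5]
opening: 0.0004
gripper_force: 1.8
```

>>> apply_moves(commands=[[[0,0,-0.3],0,1],[[0,0,-0.5],0,1],[[0,0,-0.5],0,1],[[0,0,-0.5],0,1]])

```text
clock: 4.95
tool_pos: [0.4889, 0.0421, 0.0897]
orientation: [180.0, -0.0, -108.0]
force: [-3.7, 1.8, 5.6]
opening: 0.0004
gripper_force: 3.1
```

>>> apply_moves(commands=[[[0,0,-0.2],0,1],[[0,0,-0.4],0,1],[[0,0,-0.4],0,1]])

```text
clock: 5.2
tool_pos: [0.4891, 0.0421, 0.0872]
orientation: [-180.0, -0.0, -107.9]
force: [-10.7, 3.1, 23.4]
opening: 0.0006
gripper_force: 12.8
```

>>> apply_moves(commands=[[[-0.2,-0.5,0.1],0,1],[[-0.4,-1.1,0.1],0,1],[[-0.5,-1.7,0.1],0,1],[[-0.7,-2.2,0.1],0,1],[[-0.9,-2.8,0.1],0,1],[[-1.1,-3.3,0.1],0,1],[[-1.2,-3.8,0.1],0,1],[[-1.2,-3.8,0.1],0,1]])

```text
clock: 5.87
tool_pos: [0.4768, 0.0036, 0.0876]
orientation: [-180.0, 0.0, -108.0]
force: [-7.1, 1.0, 14.3]
opening: 0.0005
gripper_force: 7.8
```

```bash
python3 - <<'E'
from h import *
p=ctrl.snapshot("wrist"); q=ctrl.snapshot("side")
a=cv2.cvtColor(p["img"],cv2.COLOR_RGB2BGR)[0:300,120:520];b=cv2.cvtColor(q["img"],cv2.COLOR_RGB2BGR)[130:310,200:440]
cv2.imwrite("pics/c3.png",np.hstack([a,cv2.resize(b,(400,300))]))
for n,i in(("w",p),("s",q)):
    for t,z in(("push_wall",.09),("release_pad",.07)):print(n,t,[(a["at"],a["score"],at_z(i,a["at"],z).round(3)) for a in ctrl.spot_point(i,t)[:1]])
E
```

```text
w push_wall [([296.9, 206.6], 0.79, array([ 0.478, -0.028,  0.09 ]))]
w release_pad [([312.7, 248.3], 0.6, array([0.481, 0.003, 0.07 ]))]
s push_wall [([293.4, 212.3], 0.85, array([ 0.472, -0.029,  0.09 ]))]
s release_pad [([289.1, 211.2], 0.58, array([0.484, 0.012, 0.07 ]))]
```

View pics/c3.png

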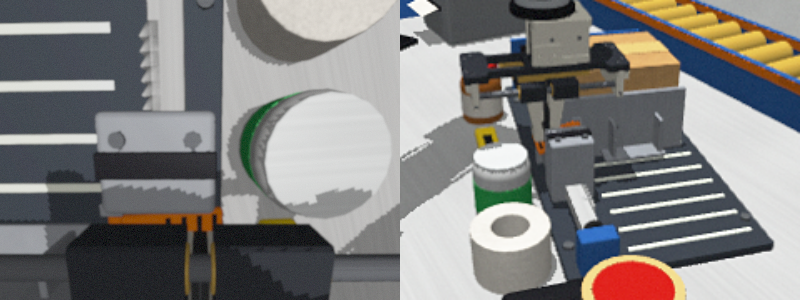

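The jaw moves back with the fingers: the wall has gone about 40 mm towards the end block, which is the blue part at lower centre right. The can stays clear. I carry on.

>>> apply_moves(commands=[[[-0.2,-0.6,0],0,1],[[-0.4,-1.2,0],0,1],[[-0.6,-1.8,0],0,1],[[-0.8,-2.4,0],0,1],[[-1.0,-3.0,0],0,1],[[-1.2,-3.6,0],0,1],[[-1.3,-4.0,0],0,1],[[-1.3,-4.0,0],0,1]])

```text
clock: 6.83
tool_pos: [0.464, -0.0365, 0.0876]
orientation: [-180.0, 0.0, -108.0]
force: [-6.5, 0.7, 13.9]
opening: 0.0005
gripper_force: 7.5
```

```bash
python3 - <<'E'
from h import *
p=ctrl.snapshot("wrist"); q=ctrl.snapshot("scene")
a=cv2.cvtColor(p["img"],cv2.COLOR_RGB2BGR)[0:300,120:520];b=cv2.cvtColor(q["img"],cv2.COLOR_RGB2BGR)[90:270,230:470]
cv2.imwrite("pics/c4.png",np.hstack([a,cv2.resize(b,(400,300))]))
for t,z in(("push_wall",.09),("release_pad",.07)):print(t,[(a["at"],a["score"],at_z(p,a["at"],z).round(3)) for a in ctrl.spot_point(p,t)[:1]])
E
```

```text
push_wall [([295.9, 208.6], 0.83, array([ 0.466, -0.067,  0.09 ]))]
release_pad [([312.0, 248.7], 0.83, array([ 0.469, -0.036,  0.07 ]))]
```

View pics/c4.png

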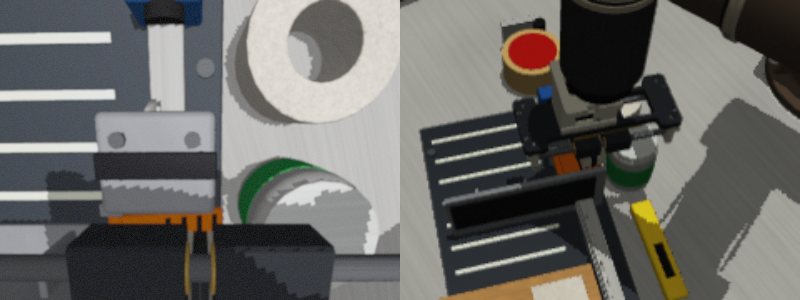

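The jaw is still travelling with the fingers. The black bumper of the end block shows at crop (165,15), and the housing's rear edge is at row 112, so several cm remain.

>>> apply_moves(commands=[[[-0.2,-0.6,0],0,1],[[-0.4,-1.2,0],0,1],[[-0.6,-1.8,0],0,1],[[-0.8,-2.4,0],0,1],[[-1.0,-3.0,0],0,1],[[-1.1,-3.4,0],0,1],[[-1.1,-3.4,0],0,1]])

```text
clock: 7.62
tool_pos: [0.4531, -0.0705, 0.0876]
orientation: [-180.0, 0.0, -108.0]
force: [-5.7, 0.8, 13.5]
opening: 0.0005
gripper_force: 7.3
```

>>> apply_moves(commands=[[[-0.1,-0.3,0],0,1],[[-0.2,-0.6,0],0,1],[[-0.3,-0.9,0],0,1],[[-0.3,-0.9,0],0,1]])

```text
clock: 7.95
tool_pos: [0.4503, -0.0793, 0.0876]
orientation: [-179.9, 0.0, -108.0]
force: [-4.5, 2.5, 13.7]
opening: 0.0002
gripper_force: 7.1
```

```bash
python3 - <<'E'
from h import *
p=ctrl.snapshot("wrist"); save(p,"w5")
for t,z in(("push_wall",.09),("release_pad",.07)):print(t,[(a["at"],a["score"],at_z(p,a["at"],z).round(3)) for a in ctrl.spot_point(p,t)[:1]])
print(ctrl.get_obs()["tool_pos"])
E
```

```text
push_wall [([295.3, 210.2], 0.92, array([ 0.453, -0.109,  0.09 ]))]
release_pad [([314.5, 246.9], 0.87, array([ 0.453, -0.08 ,  0.07 ]))]
[ 0.45027298 -0.07923298  0.08760106]
```

View pics/w5.png

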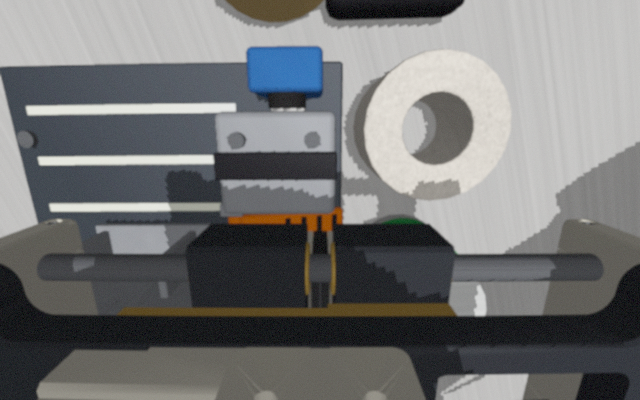

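The housing at (275,112) is now almost on the black bumper of the blue end block at (287,100). I creep on and watch the force.

>>> apply_moves(commands=[[[-0.1,-0.3,0],0,1],[[-0.2,-0.6,0],0,1],[[-0.3,-0.9,0],0,1],[[-0.3,-0.9,0],0,1]])

```text
clock: 8.43
tool_pos: [0.4487, -0.0873, 0.0879]
orientation: [-179.8, 0.1, -108.0]
force: [-2.3, 7.5, 11.2]
opening: 0.0006
gripper_force: 6.4
```

>>> apply_moves(commands=[[[-0.1,-0.3,0],0,1],[[-0.2,-0.6,0],0,1],[[-0.3,-0.9,0],0,1],[[-0.3,-0.9,0],0,1]])

```text
clock: 8.77
tool_pos: [0.4463, -0.0964, 0.088]
orientation: [-179.8, 0.1, -107.9]
force: [-1.3, 5.8, 11.0]
opening: 0.0004
gripper_force: 5.5
```

```bash
python3 - <<'E'
from h import *
p=ctrl.snapshot("wrist")
for t,z in(("push_wall",.09),("release_pad",.07)):print(t,[(a["at"],a["score"],at_z(p,a["at"],z).round(3)) for a in ctrl.spot_point(p,t)[:1]])
E
```

```text
push_wall [([298.6, 237.1], 0.76, array([ 0.452, -0.112,  0.09 ]))]
release_pad []
```

The jaw has stopped and the fingers slip along the paddle. I bring them up to the wall and push firmly to confirm it is home.

>>> apply_moves(commands=[[[-0.1,-0.2,0],0,1],[[-0.1,-0.4,0],0,1],[[-0.2,-0.6,0],0,1],[[-0.2,-0.6,0],0,1]])

```text
clock: 9.25
tool_pos: [0.4454, -0.0994, 0.088]
orientation: [-179.7, 0.4, -108.0]
force: [-2.9, 32.2, 13.4]
opening: 0.0006
gripper_force: 17.0
```

>>> apply_moves(commands=[[[-0.1,-0.2,0],0,1],[[-0.1,-0.3,0],0,1],[[-0.1,-0.3,0],0,1]])

```text
clock: 9.5
tool_pos: [0.4454, -0.0996, 0.0881]
orientation: [-179.6, 0.7, -108.0]
force: [-4.0, 53.5, 14.7]
opening: 0.0002
gripper_force: 27.0
```

```bash
python3 - <<'E'
from h import *
p=ctrl.snapshot("wrist"); save(p,"w6")
for t,z in(("push_wall",.09),("release_pad",.07)):print(t,[(a["at"],a["score"],at_z(p,a["at"],z).round(3)) for a in ctrl.spot_point(p,t)[:1]])
E
```

```text
push_wall [([297.6, 242.9], 0.85, array([ 0.453, -0.113,  0.09 ]))]
release_pad []
```

View pics/w6.png

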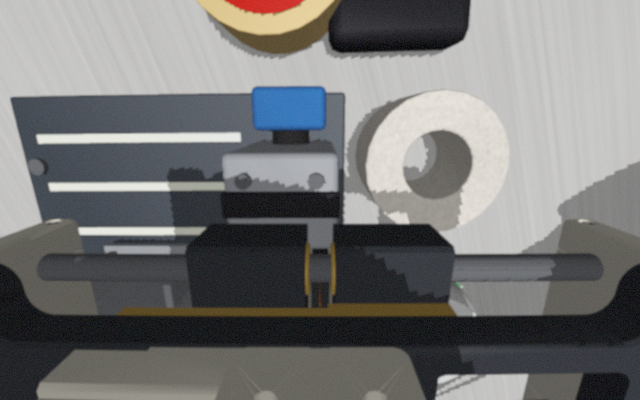

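Under 53 N the jaw stays put and its housing (row 152) bears on the black bumper (row 140), so it is home. I relax the push while still lightly bearing on the wall, then lift straight up.

>>> apply_moves(commands=[[[0.1,0.2,0],0,1],[[0.1,0.4,0],0,1],[[0.1,0.4,0.3],0,1],[[0.1,0.4,0.8],0,1],[[0.1,0.4,1.3],0,1],[[0.2,0.6,1.8],0,1],[[0.3,1.0,2.5],0,1],[[0.3,1.0,4],0,1],[[0.3,1.0,7],0,1],[[0.3,1.0,10],0,1],[[0.3,1.0,13],0,1],[[0.3,1.0,13],0,1]])

```text
clock: 10.65
tool_pos: [0.4469, -0.0963, 0.2226]
orientation: [-179.5, 0.1, -107.9]
force: [1.3, -1.3, 0.6]
opening: 0.0005
gripper_force: 0.0
```

```bash
python3 - <<'E'
from h import *
p=ctrl.snapshot("wrist"); q=ctrl.snapshot("side")
for t,z in(("push_wall",.09),("release_pad",.08),("jig",0)):print(t,[(a["at"],a["score"],at_z(p,a["at"],z).round(3)) for a in ctrl.spot_point(p,t)[:1]])
for t,z in dict(jar_mid=.0475,can_mid=.0425,cutter_mid=.008,tape_gun_mid=.027,label_roll_mid=.029).items():print(t,[at_z(q,a["at"],z).round(3) for a in ctrl.spot_point(q,t)[:1]])
a=cv2.cvtColor(p["img"],cv2.COLOR_RGB2BGR)[0:300,120:520];b=cv2.cvtColor(q["img"],cv2.COLOR_RGB2BGR)[130:370,200:440]
cv2.imwrite("pics/c7.png",np.hstack([a,cv2.resize(b,(300,300))]))
E
```

```text
push_wall [([310.6, 181.5], 0.83, array([ 0.451, -0.114,  0.09 ]))]
release_pad [([319.6, 211.8], 0.87, array([ 0.454, -0.08 ,  0.08 ]))]
jig []
jar_mid [array([0.495, 0.259, 0.048])]
can_mid [array([ 0.404, -0.027,  0.042])]
cutter_mid [array([0.447, 0.119, 0.008])]
tape_gun_mid [array([ 0.423, -0.257,  0.027])]
label_roll_mid [array([ 0.37 , -0.124,  0.029])]
```

View pics/c7.png

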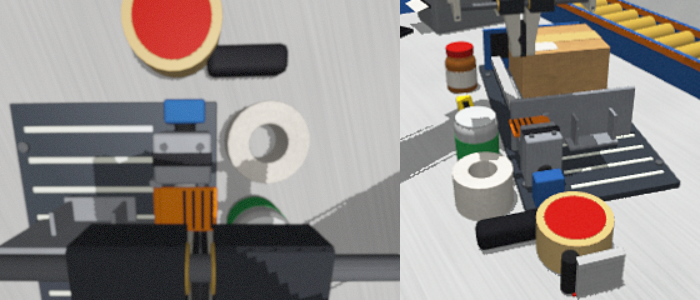

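The jaw sits against the blue end block, and carton, jar, can, knife, rolls and tape gun are where they were. The paddle looks up. To check its angle I take two wrist views from different sides.

```bash
cat > ang.py <<'E'
from h import *
import sys,pickle
p=ctrl.snapshot("wrist"); im=p["img"]; hsv=cv2.cvtColor(im,cv2.COLOR_RGB2HSV)
m=((hsv[...,0]>3)&(hsv[...,0]<16)&(hsv[...,1]>190)&(hsv[...,2]>60)).astype(np.uint8)
m[:150]=0
m=cv2.morphologyEx(m,cv2.MORPH_CLOSE,np.ones((9,9)))
n,l,s,_=cv2.connectedComponentsWithStats(m); k=1+np.argmax(s[1:,4]); print(s[k])
r0,h=s[k][1],s[k][3]; out=[]
for r in range(r0+h//3,r0+2*h//3,2):
    c=np.where(l[r]==k)[0]; out.append((r,c[0]-.5,c[-1]+.5))
pickle.dump(({a:p[a] for a in("fx","fy","cx","cy","dist_coeffs","T")},out),open(sys.argv[1],"wb")); print(out[::3]); save(p,sys.argv[1])
E
python3 ang.py a1
```

```text
[ 268  190   66   44 2297]
[(204, np.float64(267.5), np.float64(331.5)), (210, np.float64(268.5), np.float64(331.5)), (216, np.float64(268.5), np.float64(331.5))]
```

>>> apply_moves(commands=[[[3,-1,0],0,1],[[6,-2,0],0,1],[[9,-3,0],0,1],[[11.4,-3.7,0],0,1],[[11.4,-3.7,0],0,1],[[11.4,-3.7,0],0,1]])

```text
clock: 11.7
tool_pos: [0.5586, -0.1335, 0.2151]
orientation: [179.9, -0.1, -108.0]
force: [-1.1, 0.9, 0.0]
opening: 0.0006
gripper_force: 0.0
```

```bash
python3 ang.py a2; python3 - <<'E'
from h import *
import pickle
V=[pickle.load(open(f,"rb")) for f in("a1","a2")]
f=np.radians(-18); X=np.array([np.cos(f),np.sin(f),0])
for name,i in(("hinge",1),("free",2)):
    # edge = line parallel to jig Y: rays intersected in the (X,z) plane
    A=[];b=[]
    for p,o in V:
        for r in o:
            O,d=ray(p,(r[i],r[0])); n=np.array([-d[2],d@X]); n/=np.linalg.norm(n); A.append(n); b.append(n@[O@X,O[2]])
    s,res,*_=np.linalg.lstsq(np.array(A),np.array(b),rcond=None); print(name,"jig-x,z",s.round(4),"rms",np.sqrt(res/len(b)).round(4))
E
```

```text
[ 389  190   68   45 1466]
[(205, np.float64(388.5), np.float64(453.5)), (211, np.float64(388.5), np.float64(452.5)), (217, np.float64(388.5), np.float64(451.5))]
hinge jig-x,z [0.5031 0.0716] rms [0.0004]
free jig-x,z [0.4398 0.0745] rms [0.0002]
```

The free edge of the paddle is not lower than its hinge edge (a 0.14 rad tilt would put it 8 mm lower). So the paddle is up and the jaw is home, and I hand in.

```bash
python3 -c "
from plant import ctrl
print(ctrl.close_job())"
```

```text
the job is handed in; nothing more can be done
None
```

I pushed the jaw back until it sat firmly against the end block and let the paddle spring up; in the camera images the carton and everything else looked unmoved. I handed the job in at about 12 s, but the hand-in gave no verdict.

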